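# Find the steel-cored guide roller by its weight and present it at the vice

### The job

The two guide rollers in the rack look alike, but one has a steel core and the other a plastic one: lift the red-banded roller a few centimetres clear of the rack to feel its weight and stand it back in a pocket of the rack and let go, then lift the green-banded roller to compare. Finish holding the heavier one upright in the gripper, centred between the open jaws of the vice with its lower end about 2 cm below the tops of the jaws and touching neither the jaws nor anything else, ready to be clamped; do not let go of it. The lighter roller must end standing in a pocket of the rack; never tip a roller over, and leave the spray can, wrench, screw jar and grinder where they are.

Things in the scene. Friction and masses are not known exactly. Their poses are not given: they have to be found in the camera images.
- red_roller: Red-banded guide roller: upright aluminium cylinder, 40 mm diameter, 95 mm tall, black end cap with a red dot, red band 30 to 42 mm above the foot. Origin: centre of its lower end; z up its axis. In either pocket of the rack. Its sealed core (1.5 mm play) is steel (about 0.5 to 0.6 kg in all) or plastic (about 0.2 kg). Grip about 70 mm above the foot with 30 N or more
- green_roller: Guide roller with a green band and green dot: same size, look and origin as the red-banded one, in the other pocket, with the other core
- rack: Fixed dark wooden rack block, 90 (its x) by 240 (its y) by 30 mm high. Two blind round pockets, 46 mm across, 15 mm deep, at x = 0, y = -55 and +55 mm; a standing roller has its foot 15 mm and its top 110 mm above the bench. Origin: centre of its underside, on the bench; z up
- vice: Fixed blue bench vice, jaws open and immovable. Origin: on the bench under the middle of the opening; x across it from screw jaw to rear jaw, y along the jaws, z up. Jaw faces at x = -35 and +35 mm, 100 mm long; tops 125 mm above the bench; slide bar in the opening 65 mm above the bench. Rear reaches x = +130 mm, 100 mm high; screw handle x = -120 mm, 50 mm high
- spray_can: Bystander: upright can with a yellow label, 66 mm in diameter, 170 mm tall, origin at the centre of its foot
- wrench: Bystander: steel wrench lying flat, origin under its middle
- screw_jar: Bystander: amber jar with a blue cap, 70 mm in diameter, 80 mm tall, origin at the centre of its foot
- grinder: Bystander: green angle grinder lying on its disc, about 270 mm long and 65 mm high, origin under its middle
Not all that is in view belongs to the job. What is shaped like the red_roller but blue, pink or purple is not meant.

How it is judged (in metres and radians):
On the way, in this order (a step that is already met when the one before it is completed fails the run):
1. the red-banded roller is held with its foot at least 15 mm clear above the rack, the green one standing in the rack (z of red_roller in the frame of rack above 0.045 m and contact force between red_roller and the fingers above 1 N and contact force between red_roller and rack below 0.1 N and contact force between red_roller and vice below 0.1 N and z of green_roller in the frame of rack below 0.022 m and angle between green_roller's own z axis and vertical below 0.15 rad and horizontal distance between green_roller and rack below 0.075 m and contact force between green_roller and the fingers below 0.1 N and linear speed of green_roller below 0.03 m/s), for 0.2 s.
2. both rollers stand in the rack's pockets, let go (z of each of red_roller, green_roller in the frame of rack below 0.022 m and angle between each of red_roller, green_roller's own z axis and vertical below 0.15 rad and horizontal distance between each of red_roller, green_roller and rack below 0.075 m and contact force between each of red_roller, green_roller and the fingers below 0.1 N and linear speed of each of red_roller, green_roller below 0.03 m/s), for 0.1 s.
3. the green-banded roller is held with its foot at least 15 mm clear above the rack, the red one standing in the rack (z of green_roller in the frame of rack above 0.045 m and contact force between green_roller and the fingers above 1 N and contact force between green_roller and rack below 0.1 N and contact force between green_roller and vice below 0.1 N and z of red_roller in the frame of rack below 0.022 m and angle between red_roller's own z axis and vertical below 0.15 rad and horizontal distance between red_roller and rack below 0.075 m and contact force between red_roller and the fingers below 0.1 N and linear speed of red_roller below 0.03 m/s), for 0.2 s.
At the end, for the whole second after the job is handed in: The heavier roller is held still and upright, foot 5 to 35 mm below the jaw tops, axis within 14 mm of mid-opening and 30 mm along the jaws, touching neither vice nor rack; the lighter (loading the rack by 0.8 to 3.2 N) stands let go in a pocket, foot within 7 mm of its floor (((z of red_roller in the frame of vice between 0.09 and 0.12 m and x of red_roller in the frame of vice between -0.014 and 0.014 m and y of red_roller in the frame of vice between -0.03 and 0.03 m and angle between each of red_roller, green_roller's own z axis and vertical below 0.15 rad and linear speed of each of red_roller, green_roller below 0.03 m/s and contact force between red_roller and the fingers above 1 N and contact force between red_roller and vice below 0.2 N and contact force between red_roller and rack below 0.1 N and contact force between red_roller and green_roller below 0.1 N and contact force between green_roller and rack between 0.8 and 3.2 N and z of green_roller in the frame of rack below 0.022 m and horizontal distance between green_roller and rack below 0.075 m and contact force between green_roller and the fingers below 0.1 N) or (z of green_roller in the frame of vice between 0.09 and 0.12 m and x of green_roller in the frame of vice between -0.014 and 0.014 m and y of green_roller in the frame of vice between -0.03 and 0.03 m and angle between each of green_roller, red_roller's own z axis and vertical below 0.15 rad and linear speed of each of green_roller, red_roller below 0.03 m/s and contact force between green_roller and the fingers above 1 N and contact force between green_roller and vice below 0.2 N and contact force between green_roller and rack below 0.1 N and contact force between green_roller and red_roller below 0.1 N and contact force between red_roller and rack between 0.8 and 3.2 N and z of red_roller in the frame of rack below 0.022 m and horizontal distance between red_roller and rack below 0.075 m and contact force between red_roller and the fingers below 0.1 N))); the arm keeps its last pose, push and grip.
It fails at once if a roller is tipped over (more than 0.5 rad) (angle between any of red_roller, green_roller's own z axis and vertical above 0.5 rad).
It fails at once if a bystander is moved by more than 30 mm (distance of any of spray_can, wrench, screw_jar, grinder from where it was at the start of the episode above 0.03 m).
It also fails if it takes over 72 s, if anything falls off the work surface, if the arm or the gripper's body presses on something with over 40 N, if the wrist force passes 120 N, or if a joint passes its speed limit or range.

### The arm

A 6-joint arm with a two-finger parallel gripper is mounted at the origin on the work surface. World frame = base frame: x ahead of the robot, y to its left, z up, the work surface at z = 0. Lengths are in m, angles in degrees, forces in N, time in s.
With the tool pointing down it reaches from about 0.35 to 0.975 m from the base axis. Payload 7.1 kg.
Tool frame: the origin (TCP) lies at the very end of the fingers, on their centre line; the grasp point (between the pads) lies 19 mm behind it; z points along the fingers, y is the line along which they close (so a half turn about z gives the same grasp; the last joint's range is limited). The gripper opens to 88 mm and grips with 3 to 60 N. Pads are 20 mm wide; open, the fingers measure 115 mm over their backs; the gripper's body (75 mm by 178 mm) begins 61 mm behind the grasp point.
Start: joints at [63.025, 24.242, 93.386, -0, 62.372, -1.089], TCP at [0.273, 0.562, 0.223] pointing down, gripper open.
Joint ranges: [-172.04, 172.04], [-51.8, 120.97], [4.93, 147.93], [-75.15, 255.16], [6.16, 154.13], [-145.62, 145.62]. Speed limits (degrees/s): [136.94, 136.94, 172.46, 180, 180, 180].

### API

Orientations are given as a 3x3 rotation matrix whose columns are the frame's x, y, z axes.
In Python, from station import read_state, cams, order, models gives the robot as it stands. The module is installed in compiled form; this text tells all that it offers.
- The arm moves only by the tool apply_moves, never from a script. Its argument "steps" is a list of rows, each an object of numbers: "dx", "dy", "dz": the shift along the tool's x, y, z in mm; "ax", "ay", "az": the turn, a rotation vector about the tool's x, y, z in rad; "fingers": the closure, from 0 (fully open) to 1 (shut). In form: [{"dx": .., "dy": .., "dz": .., "ax": .., "ay": .., "az": .., "fingers": ..}, ...]. A call has 1 to 5 rows; each row is the pose to reach, as a shift and turn from the pose commanded when the call began, along the tool's axes at that moment; what a row does not reach only later rows make up. A row lasts 1/10 s, in which the tool goes at most 50 mm and 8.59 degrees, less where a joint would pass 70% of its speed; a pose out of reach is approached as far as the arm can. A call with a gripper value outside its range is refused whole. The fingers move at their own pace and stop on an object; "squeeze" is the grip in N (left out, the last holds). Time passes only in rows, so rows that repeat a pose let the fingers close. It gives the time, the measured TCP pose, the force, the opening and the grip force at its end, in the units of the state.
- read_state(): the state, without advancing time (a new reading comes with each control period).
- cams.camera(name): name is "scene" or "side" or "wrist"; returns the picture (480x640x3 uint8, red, green, blue); there is no depth.
- cams.calibration(name): a dict with "camera_matrix" (3x3 intrinsics, pixels), "extrinsics" (4x4, takes a point from camera to world coordinates); the wrist camera has in their place "hand_eye" (4x4, takes a point from camera to tool coordinates, whose origin is the TCP and whose axes are the flange's). Camera axes: x right, y up, looking along -z (the intrinsics and any distortion apply to the point x, -y, -z); pixel columns grow to the right and rows downward; lengths in m; the calibration is good to about 2 mm. A picture is of the moment at which its call begins: read the wrist's pose just before it. calibration takes no time and is no camera call.
- order.close_job(): hands the job in; it is judged then, once.
Trained networks look in the newest picture that a camera, given by its name, has taken for a name from the list of things; names that differ only in an ending like _2 or _b are one class to them, and where a whole thing is asked for, a point or a joint stands for the part that bears it (a point fixed in the world has none). Each returns a list of dicts, best first, with "p" (0 to 1); they miss things now and then, are a little off and sometimes report something else, mostly with a low value. They report only what shows in the picture. A call takes as long as a camera call. They do not tell look-alikes from the thing itself.
- models.trace(camera, thing): "mask" (480x640 bool, what is visible of it) and "box" ([centre column, centre row, width, height] in pixels, round what is visible of it).
- models.spot_point(camera, thing): "xy" ([column, row] in pixels: a listed point, or the origin of a listed thing).
The state is a dict: "clock": time; "joint_pos": joint angles; "qvel": joint speeds; "joint_efforts": joint torques, N m; "tcp_pos": TCP position; "orientation": TCP orientation; "force": force on the tool from outside, world axes, zero at the start; "torque": the same for the moment, N m; "finger_gap": opening from 0.0 (shut) to 1.0 (fully open); "gripper_force": force on a finger pad.
Only numpy, scipy, OpenCV 4.12 (cv2) and the standard library are available. Lean on these libraries where they do the work, as an engineer would, in place of code of your own. Each camera call takes 0.05 s, during which the arm holds its last target. There are 200 camera calls.

## Working session

There is one attempt and no reset: what is moved stays moved. The work goes in short steps, Python scripts to look and compute and a tool call to move; the robot and the scene stay as the last step left them, time stands still between calls to the robot, and variables do not carry over. Pictures are saved under pics/ and viewed, at most 10 in all, crops included, and the job is handed in when it is done.

Besides the shell and the picture viewer there is one more tool, called after "Call:" in YAML: its name, and indented under it one key for each argument. apply_moves: Moves the arm, as the interface text tells. Its arguments: {"type":"object","properties":{"steps":{"type":"array"},"squeeze":{"type":"number"}},"required":["steps"]}

```bash
mkdir -p pics; cat > h.py <<'E'
import numpy as np, cv2
from station import read_state, cams, order, models
def save(n,img): cv2.imwrite('pics/'+n,img[:,:,::-1])
def cal(cam,st=None):
    c=cams.calibration(cam); K=np.array(c['camera_matrix'])
    if 'extrinsics' in c: T=np.array(c['extrinsics'])
    else:
        st=st or read_state(); W=np.eye(4); W[:3,:3]=st['orientation']; W[:3,3]=st['tcp_pos']; T=W@np.array(c['hand_eye'])
    return K,T,c
def ray(cam,uv,z,st=None):
    K,T,c=cal(cam,st); d=c.get('distortion'); 
    p=cv2.undistortPoints(np.array([[uv]],float),K,None if d is None else np.array(d))[0,0]
    r=T[:3,:3]@np.array([p[0],-p[1],-1]); o=T[:3,3]
    return o+r*(z-o[2])/r[2]
def proj(cam,P,st=None):
    K,T,c=cal(cam,st); q=np.linalg.inv(T)@np.append(P,1); q=np.array([q[0],-q[1],-q[2]]); u=K@q; return u[:2]/u[2]
E
python3 - <<'E'
from h import *
st=read_state(); print(st)
for n in ('scene','side','wrist'):
    im=cams.camera(n); save(n+'0.png',im); print(n,cams.calibration(n))
E
```

```text
{'clock': 0.0, 'joint_pos': array([ 6.30254769e+01,  2.42836427e+01,  9.34293910e+01, -1.06487375e-04,
        6.23705719e+01, -1.08724426e+00]), 'qvel': array([-0.00947966, -0.00330527,  0.09943752,  0.01727763,  0.05595888,
       -0.08996994]), 'joint_efforts': array([-1.81349558e-03, -5.44598687e+01, -2.73674262e+01,  6.42594974e-02,
        2.29084067e-02, -1.98706016e-04]), 'tcp_pos': array([0.27260146, 0.56183289, 0.22192427]), 'orientation': array([[-8.99655106e-01,  4.36600794e-01, -6.60414246e-04],
       [ 4.36601293e-01,  8.99654166e-01, -1.30119211e-03],
       [ 2.60429192e-05, -1.45896184e-03, -9.99998935e-01]]), 'force': array([-0.02953259,  0.42524059, -0.41622461]), 'torque': array([0.00142602, 0.03130238, 0.00284562]), 'gripper_force': 0.0, 'finger_gap': 1.0016138899659979}
scene {'camera_matrix': array([[597.16812121,   0.        , 321.21353517],
       [  0.        , 597.16812121, 247.14787752],
       [  0.        ,   0.        ,   1.        ]]), 'extrinsics': array([[-0.03505386, -0.72916409,  0.68344053,  1.86059898],
       [ 0.99931546, -0.01748197,  0.03260
[... 413 characters left out ...]
17, -0.71023471,  0.66662291,  0.76091975],
       [-0.01280736,  0.68647573,  0.72703992,  0.90356448],
       [ 0.        ,  0.        ,  0.        ,  1.        ]])}
wrist {'camera_matrix': array([[390.57699108,   0.        , 314.09508662],
       [  0.        , 390.57699108, 237.34823889],
       [  0.        ,   0.        ,   1.        ]]), 'hand_eye': array([[ 9.02806597e-05,  9.58156671e-01,  2.86244278e-01,
         7.91123597e-02],
       [ 9.99999909e-01,  3.30087305e-05, -4.25888642e-04,
        -5.87423147e-04],
       [-4.17516604e-04,  2.86244290e-01, -9.58156580e-01,
        -1.61860558e-01],
       [ 0.00000000e+00,  0.00000000e+00,  0.00000000e+00,
         1.00000000e+00]])}
```

View pics/scene0.png

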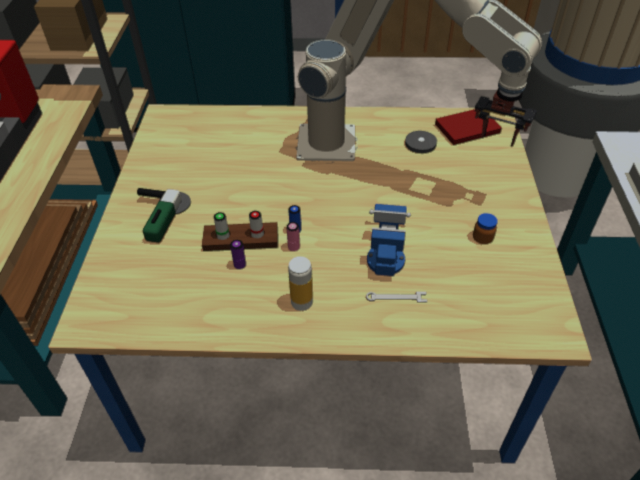

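View pics/side0.png

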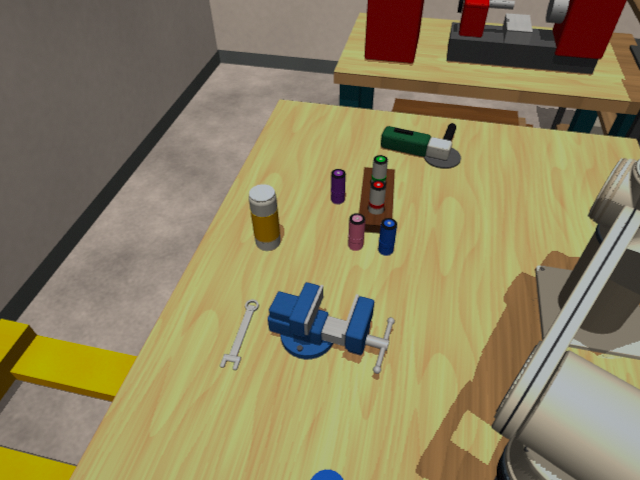

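The scene view shows the red roller at (256,222) and green at (220,222) in the rack. Look-alikes are blue (294,216), pink (293,236) and purple (238,254). The vice is at (388,235), and the spray can, wrench, jar and grinder are clear. The side view agrees: red (378,195), green (380,167), vice jaws (310,310) and (360,325).

```bash
python3 - <<'E'
from h import *
for n in ('scene','side'):
    im=cams.camera(n).astype(int)
    for t in ('red_roller','green_roller','rack','vice','spray_can','screw_jar'):
        for d in models.spot_point(n,t)[:2]: print(n,t,np.round(d['xy']),round(d['p'],2),ray(n,d['xy'],0.015 if 'roller' in t else 0).round(3))
    hsv=cv2.cvtColor(im.astype(np.uint8),cv2.COLOR_RGB2HSV)
    for t,hr in (('red',((0,8),(172,180))),('green',((50,80),))):
        m=sum(((hsv[...,0]>=a)&(hsv[...,0]<=b)) for a,b in hr).astype(bool)&(hsv[...,1]>140)&(hsv[...,2]>70)
        k,l,s,c=cv2.connectedComponentsWithStats(m.astype(np.uint8))
        for i in range(1,k):
            if 6<s[i,4]<150: print(n,t,c[i].round(1),s[i,4],ray(n,c[i],.11).round(3),ray(n,c[i],.05).round(3))
im=cams.camera('scene'); save('crop.png',np.hstack([cv2.resize(im[195:285,195:315],(480,360),interpolation=3),]))
save('cropv.png',cv2.resize(im[190:285,345:445],(600,570),interpolation=3))
E
```

```text
scene red_roller [295. 246.] 0.92 [ 0.562 -0.082  0.015]
scene red_roller [295. 235.] 0.59 [ 0.512 -0.085  0.015]
scene green_roller [224. 238.] 0.72 [ 0.53  -0.314  0.015]
scene rack [243. 237.] 0.78 [ 0.513 -0.256 -0.   ]
scene vice [387. 249.] 0.7 [0.552 0.212 0.   ]
scene spray_can [300. 301.] 0.88 [ 0.771 -0.053  0.   ]
scene screw_jar [485. 238.] 0.66 [0.498 0.53  0.   ]
scene red [ 4.2 80.6] 42 [-0.239 -1.309  0.11 ] [-0.337 -1.374  0.05 ]
scene red [11.1 95.9] 7 [-0.13  -1.238  0.11 ] [-0.222 -1.298  0.05 ]
scene red [492.2 125. ] 117 [0.031 0.607 0.11 ] [-0.055  0.632  0.05 ]
scene red [254.6 214.1] 40 [ 0.518 -0.206  0.11 ] [ 0.455 -0.219  0.05 ]
scene red [259.  230.2] 21 [ 0.588 -0.185  0.11 ] [ 0.529 -0.197  0.05 ]
scene green [219.3 215.8] 29 [ 0.528 -0.316  0.11 ] [ 0.466 -0.333  0.05 ]
side red_roller [336. 200.] 0.81 [ 0.633 -0.234  0.015]
side red_roller [384. 253.] 0.79 [ 0.475 -0.064  0.015]
side green_roller [376. 186.] 0.73 [ 0.533 -0.318  0.015]
side rack [379. 205.] 0.96 [ 0.514 -0.254  0.   ]
side rack [269. 242.] 0.62 [ 0.773 -0.052  0.   ]
side vice [330. 343.] 0.87 [0.554 0.209 0.   ]
side spray_can [270. 242.] 0.75 [ 0.771 -0.052  0.   ]
side red [378.1 184.3] 47 [ 0.518 -0.21   0.11 ] [ 0.524 -0.283  0.05 ]
side red [376.4 205.9] 45 [ 0.511 -0.127  0.11 ] [ 0.516 -0.194  0.05 ]
side green [380.4 158.7] 38 [ 0.528 -0.319  0.11 ] [ 0.534 -0.401  0.05 ]
```

View pics/crop.png

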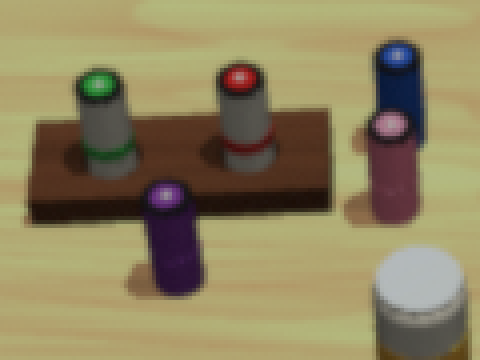

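View pics/cropv.png

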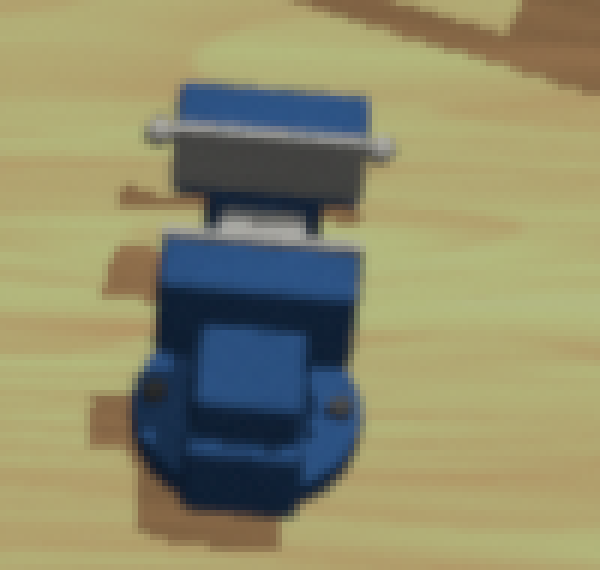

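The crop confirms red (dot and band) in the rack's right-hand pocket and green in the left. Blue, pink and purple stand outside the rack. The two tops are 110 mm apart, as they should be.

```bash
cat >> h.py <<'E'
def go(P,azy,st=None):
    st=st or read_state(); R=np.array(st['orientation']); p=np.array(st['tcp_pos'])
    d=R.T@(np.array(P)-p)*1000
    a=np.deg2rad(azy); y=np.array([np.cos(a),np.sin(a),0]); z=np.array([0,0,-1.]); Rt=np.column_stack([np.cross(y,z),y,z])
    r=cv2.Rodrigues(R.T@Rt)[0].ravel()
    print('t',round(float(st['clock']),2),'tcp',p.round(4),'d',d.round(1),'rot',r.round(4),'F',np.round(st['force'],2),'gf',round(float(st['gripper_force']),1),'gap',round(float(st['finger_gap']),3))
E
python3 - <<'E'
from h import *
px=lambda u,v:(345+u/6,190+v/6)
for q in ((180,134),(367,149),(163,237),(362,247)): print(ray('scene',px(*q),.125).round(4))
for q in ((155,130),(385,150)): print('h',ray('scene',px(*q),.05).round(4))
for n,q in (('purple',(236.5,244.5)),('pink',(292.5,226)),('blue',(294.5,209))): print(n,ray('scene',q,.095).round(3))
go([.518,-.208,.22],95)
E
```

```text
[0.5169 0.1681 0.125 ]
[0.5259 0.2634 0.125 ]
[0.5919 0.1577 0.125 ]
[0.5966 0.2565 0.125 ]
h [0.4349 0.1607 0.05  ]
h [0.4478 0.2848 0.05  ]
purple [ 0.635 -0.249  0.095]
pink [ 0.552 -0.086  0.095]
blue [ 0.476 -0.085  0.095]
t 0.9 tcp [0.2728 0.5623 0.2227] d [-556.8 -586.     2.7] rot [-0.      0.     -0.5391] F [-0.15  0.47 -0.02] gf 0.0 gap 1.0
```

Call:
apply_moves:
  steps:
    - {"dx": -557,"dy": -586,"dz": 3}
    - {"dx": -557,"dy": -586,"dz": 3}
    - {"dx": -557,"dy": -586,"dz": 3}
    - {"dx": -557,"dy": -586,"dz": 3}
    - {"dx": -557,"dy": -586,"dz": 3}

```text
schema error: expected keys dx, dy, dz, ax, ay, az, fingers
```

```bash
python3 -c "
from h import *
go([.518,-.208,.22],95)"
```

```text
t 0.9 tcp [0.2728 0.5623 0.2227] d [-556.8 -586.     2.7] rot [-0.      0.     -0.5391] F [-0.15  0.47 -0.02] gf 0.0 gap 1.0
```

Call:
apply_moves:
  steps:
    - {"dx": -557,"dy": -586,"dz": 3,"ax": 0,"ay": 0,"az": -0.539,"fingers": 0}
    - {"dx": -557,"dy": -586,"dz": 3,"ax": 0,"ay": 0,"az": -0.539,"fingers": 0}
    - {"dx": -557,"dy": -586,"dz": 3,"ax": 0,"ay": 0,"az": -0.539,"fingers": 0}
    - {"dx": -557,"dy": -586,"dz": 3,"ax": 0,"ay": 0,"az": -0.539,"fingers": 0}
    - {"dx": -557,"dy": -586,"dz": 3,"ax": 0,"ay": 0,"az": -0.539,"fingers": 0}

```text
clock: 1.4
tcp_pos: [0.3486, 0.3234, 0.2219]
orientation: [[-0.996, -0.09, 0.0], [-0.09, 0.996, 0.0], [-0.001, 0.0, -1.0]]
force: [0.3, 0.2, -0.0]
finger_gap: 0.997
gripper_force: 0.0
```

```bash
python3 -c "
from h import *
go([.518,-.208,.22],95)"
```

```text
t 1.4 tcp [0.3486 0.3234 0.2219] d [-120.6 -544.5    1.8] rot [0.0003 0.0005 0.0033] F [ 0.29  0.18 -0.01] gf 0.0 gap 0.997
```

Call:
apply_moves:
  steps:
    - {"dx": -120,"dy": -544,"dz": 2,"ax": 0,"ay": 0,"az": 0,"fingers": 0}
    - {"dx": -120,"dy": -544,"dz": 2,"ax": 0,"ay": 0,"az": 0,"fingers": 0}
    - {"dx": -120,"dy": -544,"dz": 2,"ax": 0,"ay": 0,"az": 0,"fingers": 0}
    - {"dx": -120,"dy": -544,"dz": 2,"ax": 0,"ay": 0,"az": 0,"fingers": 0}
    - {"dx": -120,"dy": -544,"dz": 2,"ax": 0,"ay": 0,"az": 0,"fingers": 0}

```text
clock: 1.9
tcp_pos: [0.4237, 0.0847, 0.2213]
orientation: [[-0.996, -0.087, 0.001], [-0.087, 0.996, 0.0], [-0.001, 0.0, -1.0]]
force: [1.1, -0.1, -0.0]
finger_gap: 0.996
gripper_force: 0.0
```

Call:
apply_moves:
  steps:
    - {"dx": -66,"dy": -300,"dz": 0,"ax": 0,"ay": 0,"az": 0,"fingers": 0}
    - {"dx": -66,"dy": -300,"dz": 0,"ax": 0,"ay": 0,"az": 0,"fingers": 0}
    - {"dx": -66,"dy": -300,"dz": 0,"ax": 0,"ay": 0,"az": 0,"fingers": 0}
    - {"dx": -66,"dy": -300,"dz": 0,"ax": 0,"ay": 0,"az": 0,"fingers": 0}
    - {"dx": -66,"dy": -300,"dz": 0,"ax": 0,"ay": 0,"az": 0,"fingers": 0}

```text
clock: 2.4
tcp_pos: [0.4984, -0.1543, 0.2211]
orientation: [[-0.996, -0.087, 0.001], [-0.087, 0.996, -0.0], [-0.001, -0.0, -1.0]]
force: [0.4, 1.9, 0.0]
finger_gap: 1.004
gripper_force: 0.0
```

```bash
python3 -c "
from h import *
go([.518,-.208,.22],95)"
```

```text
t 2.4 tcp [ 0.4984 -0.1543  0.2211] d [-14.8 -55.2   1.2] rot [-0.0002  0.0007 -0.0005] F [0.37 1.91 0.04] gf 0.0 gap 1.004
```

Call:
apply_moves:
  steps:
    - {"dx": -14,"dy": -52,"dz": 0,"ax": 0,"ay": 0,"az": 0,"fingers": 0}
    - {"dx": -14,"dy": -52,"dz": 0,"ax": 0,"ay": 0,"az": 0,"fingers": 0}
    - {"dx": -14,"dy": -52,"dz": 0,"ax": 0,"ay": 0,"az": 0,"fingers": 0}
    - {"dx": -14,"dy": -52,"dz": 0,"ax": 0,"ay": 0,"az": 0,"fingers": 0}

```text
clock: 2.8
tcp_pos: [0.5159, -0.2016, 0.2206]
orientation: [[-0.996, -0.087, -0.001], [-0.087, 0.996, 0.001], [0.001, 0.001, -1.0]]
force: [0.6, -0.3, -0.1]
finger_gap: 0.999
gripper_force: 0.0
```

```bash
cat >> h.py <<'E'
def dots(im,st):
    hsv=cv2.cvtColor(im,cv2.COLOR_RGB2HSV)
    for t,hr in (('red',((0,8),(172,180))),('green',((50,80),))):
        m=sum(((hsv[...,0]>=a)&(hsv[...,0]<=b)) for a,b in hr).astype(bool)&(hsv[...,1]>140)&(hsv[...,2]>70)
        k,l,s,c=cv2.connectedComponentsWithStats(m.astype(np.uint8))
        for i in range(1,k):
            if s[i,4]>60: print(t,c[i].round(1),s[i].tolist(),ray('wrist',c[i],.11,st).round(4))
E
python3 -c "
from h import *
st=read_state(); im=cams.camera('wrist'); save('w1.png',im)
go([.518,-.208,.22],95,st); dots(im,st)"
```

```text
t 2.8 tcp [ 0.5159 -0.2016  0.2206] d [-1.6 -6.6  0.6] rot [ 0.0008 -0.001   0.0001] F [ 0.57 -0.27 -0.13] gf 0.0 gap 0.999
red [308.3 200.2] [285, 193, 47, 25, 115] [ 0.4909 -0.208   0.11  ]
red [306.2 235.8] [290, 220, 34, 33, 750] [ 0.5172 -0.2073  0.11  ]
green [154.9 236.3] [138, 221, 34, 32, 723] [ 0.5271 -0.3169  0.11  ]
```

View pics/w1.png

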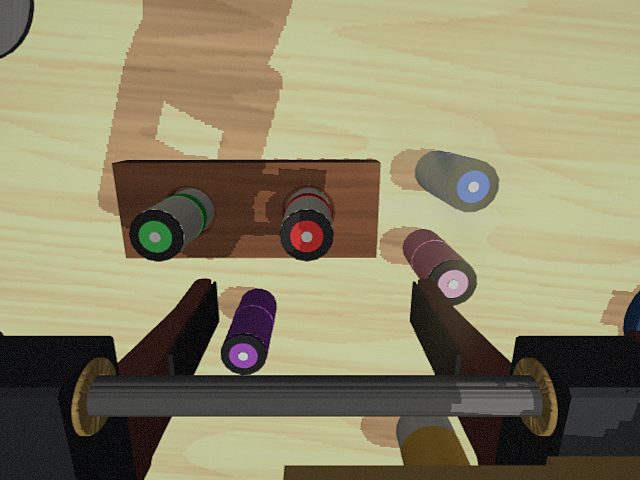

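The wrist view shows the red top at (306,236) and green at (155,236). Purple (243,355), pink (453,283) and blue (473,187) all stay clear of the fingers, so I'll descend on red.

Call:
apply_moves:
  steps:
    - {"dx": -1,"dy": -6,"dz": 40,"ax": 0,"ay": 0,"az": 0,"fingers": 0}
    - {"dx": -1,"dy": -6,"dz": 80,"ax": 0,"ay": 0,"az": 0,"fingers": 0}
    - {"dx": -1,"dy": -6,"dz": 120,"ax": 0,"ay": 0,"az": 0,"fingers": 0}
    - {"dx": -1,"dy": -6,"dz": 155,"ax": 0,"ay": 0,"az": 0,"fingers": 0}
    - {"dx": -1,"dy": -6,"dz": 155,"ax": 0,"ay": 0,"az": 0,"fingers": 0}

```text
clock: 3.35
tcp_pos: [0.5147, -0.2055, 0.0622]
orientation: [[-0.996, -0.089, -0.008], [-0.089, 0.996, 0.003], [0.008, 0.004, -1.0]]
force: [0.3, 0.1, -1.0]
finger_gap: 0.999
gripper_force: 0.0
```

Call:
apply_moves:
  steps:
    - {"dx": 0,"dy": 0,"dz": 0,"ax": 0,"ay": 0,"az": 0,"fingers": 0}
    - {"dx": 0,"dy": 0,"dz": 0,"ax": 0,"ay": 0,"az": 0,"fingers": 0}
    - {"dx": 0,"dy": 0,"dz": 0,"ax": 0,"ay": 0,"az": 0,"fingers": 0}

```text
clock: 3.65
tcp_pos: [0.5195, -0.2087, 0.068]
orientation: [[-0.996, -0.087, 0.003], [-0.087, 0.996, -0.001], [-0.003, -0.002, -1.0]]
force: [-0.1, 0.2, 0.3]
finger_gap: 1.001
gripper_force: 0.0
```

```bash
python3 -c "
from h import *
go([.5172,-.2073,.066],95.15)"
```

```text
t 3.65 tcp [ 0.5195 -0.2087  0.068 ] d [2.1 1.6 2. ] rot [-0.0017  0.0032 -0.0023] F [-0.11  0.2   0.28] gf 0.0 gap 1.001
```

Call:
apply_moves:
  squeeze: 40
  steps:
    - {"dx": 1,"dy": 1,"dz": 0,"ax": 0,"ay": 0,"az": 0,"fingers": 0}
    - {"dx": 1,"dy": 1,"dz": 0,"ax": 0,"ay": 0,"az": 0,"fingers": 0.3}
    - {"dx": 1,"dy": 1,"dz": 0,"ax": 0,"ay": 0,"az": 0,"fingers": 1}
    - {"dx": 1,"dy": 1,"dz": 0,"ax": 0,"ay": 0,"az": 0,"fingers": 1}
    - {"dx": 1,"dy": 1,"dz": 0,"ax": 0,"ay": 0,"az": 0,"fingers": 1}

```text
clock: 4.15
tcp_pos: [0.517, -0.2076, 0.0659]
orientation: [[-0.996, -0.087, -0.0], [-0.087, 0.996, -0.0], [0.0, -0.0, -1.0]]
force: [0.3, -0.0, -0.2]
finger_gap: 0.673
gripper_force: 0.0
```

Call:
apply_moves:
  steps:
    - {"dx": 0,"dy": 0,"dz": 0,"ax": 0,"ay": 0,"az": 0,"fingers": 1}
    - {"dx": 0,"dy": 0,"dz": 0,"ax": 0,"ay": 0,"az": 0,"fingers": 1}
    - {"dx": 0,"dy": 0,"dz": 0,"ax": 0,"ay": 0,"az": 0,"fingers": 1}
    - {"dx": 0,"dy": 0,"dz": 0,"ax": 0,"ay": 0,"az": 0,"fingers": 1}

```text
clock: 4.55
tcp_pos: [0.5169, -0.2074, 0.0658]
orientation: [[-0.996, -0.087, -0.0], [-0.087, 0.996, 0.0], [0.0, 0.0, -1.0]]
force: [0.7, 0.4, 0.3]
finger_gap: 0.457
gripper_force: 40.0
```

```bash
python3 -c "
from h import *
go([.5172,-.2073,.066],95.15)"
```

```text
t 4.55 tcp [ 0.5169 -0.2074  0.0658] d [-0.3  0.1 -0.2] rot [ 0.0002 -0.0002 -0.0027] F [0.66 0.44 0.25] gf 40.0 gap 0.457
```

Gripped: gap 0.457 × 88 mm ≈ 40 mm. Lift 55 mm.

Call:
apply_moves:
  steps:
    - {"dx": 0,"dy": 0,"dz": -10,"ax": 0,"ay": 0,"az": 0,"fingers": 1}
    - {"dx": 0,"dy": 0,"dz": -25,"ax": 0,"ay": 0,"az": 0,"fingers": 1}
    - {"dx": 0,"dy": 0,"dz": -40,"ax": 0,"ay": 0,"az": 0,"fingers": 1}
    - {"dx": 0,"dy": 0,"dz": -50,"ax": 0,"ay": 0,"az": 0,"fingers": 1}
    - {"dx": 0,"dy": 0,"dz": -55,"ax": 0,"ay": 0,"az": 0,"fingers": 1}

```text
clock: 5.05
tcp_pos: [0.5177, -0.2079, 0.1227]
orientation: [[-0.996, -0.087, 0.002], [-0.087, 0.996, -0.001], [-0.002, -0.001, -1.0]]
force: [-0.1, -0.6, -4.7]
finger_gap: 0.454
gripper_force: 40.0
```

Call:
apply_moves:
  steps:
    - {"dx": 0,"dy": 0,"dz": 0,"ax": 0,"ay": 0,"az": 0,"fingers": 1}
    - {"dx": 0,"dy": 0,"dz": 0,"ax": 0,"ay": 0,"az": 0,"fingers": 1}
    - {"dx": 0,"dy": 0,"dz": 0,"ax": 0,"ay": 0,"az": 0,"fingers": 1}
    - {"dx": 0,"dy": 0,"dz": 0,"ax": 0,"ay": 0,"az": 0,"fingers": 1}
    - {"dx": 0,"dy": 0,"dz": 0,"ax": 0,"ay": 0,"az": 0,"fingers": 1}

```text
clock: 5.55
tcp_pos: [0.5167, -0.2074, 0.1204]
orientation: [[-0.996, -0.087, -0.001], [-0.087, 0.996, 0.0], [0.001, 0.0, -1.0]]
force: [-1.1, 0.6, -4.9]
finger_gap: 0.453
gripper_force: 40.0
```

```bash
python3 -c "
from h import *
F=[]
for i in range(6):
    cams.camera('wrist'); F.append(read_state()['force'])
print(np.mean(F,0),np.std(F,0))
go([.5172,-.2073,.066],95.15)"
```

```text
[-0.20946712 -0.22623557 -5.21484417] [0.38086579 0.39032453 0.19745247]
t 5.85 tcp [ 0.517  -0.2075  0.1208] d [-0.3  0.2 54.8] rot [ 0.0001 -0.0001 -0.0027] F [ 0.05 -0.39 -5.08] gf 40.0 gap 0.453
```

Red pulls about 5.2 N (≈0.53 kg), so it looks like the steel one. Putting it back.

Call:
apply_moves:
  steps:
    - {"dx": 0,"dy": 0,"dz": 15,"ax": 0,"ay": 0,"az": 0,"fingers": 1}
    - {"dx": 0,"dy": 0,"dz": 30,"ax": 0,"ay": 0,"az": 0,"fingers": 1}
    - {"dx": 0,"dy": 0,"dz": 42,"ax": 0,"ay": 0,"az": 0,"fingers": 1}
    - {"dx": 0,"dy": 0,"dz": 50,"ax": 0,"ay": 0,"az": 0,"fingers": 1}
    - {"dx": 0,"dy": 0,"dz": 54,"ax": 0,"ay": 0,"az": 0,"fingers": 1}

```text
clock: 6.35
tcp_pos: [0.5164, -0.2073, 0.0657]
orientation: [[-0.996, -0.087, -0.002], [-0.087, 0.996, 0.001], [0.002, 0.001, -1.0]]
force: [-4.4, 4.7, 33.7]
finger_gap: 0.458
gripper_force: 40.0
```

Call:
apply_moves:
  steps:
    - {"dx": 0,"dy": 0,"dz": 0,"ax": 0,"ay": 0,"az": 0,"fingers": 1}
    - {"dx": 0,"dy": 0,"dz": 0,"ax": 0,"ay": 0,"az": 0,"fingers": 1}

```text
clock: 6.55
tcp_pos: [0.5173, -0.2077, 0.067]
orientation: [[-0.996, -0.087, 0.0], [-0.087, 0.996, -0.0], [-0.0, -0.0, -1.0]]
force: [0.6, 0.0, -5.2]
finger_gap: 0.45
gripper_force: 40.0
```

```bash
python3 -c "
from h import *
go([.5172,-.2073,.066],95.15)"
```

```text
t 6.55 tcp [ 0.5173 -0.2077  0.067 ] d [0.  0.4 1. ] rot [-0.0003  0.0004 -0.0026] F [ 0.55  0.01 -5.22] gf 40.0 gap 0.45
```

It touched the floor on the overshoot and now hangs about 1 mm above it. I'll lower 1 mm and release.

Call:
apply_moves:
  steps:
    - {"dx": 0,"dy": 0,"dz": 1,"ax": 0,"ay": 0,"az": 0,"fingers": 1}
    - {"dx": 0,"dy": 0,"dz": 1,"ax": 0,"ay": 0,"az": 0,"fingers": 0.4}
    - {"dx": 0,"dy": 0,"dz": 1,"ax": 0,"ay": 0,"az": 0,"fingers": 0}
    - {"dx": 0,"dy": 0,"dz": 1,"ax": 0,"ay": 0,"az": 0,"fingers": 0}
    - {"dx": 0,"dy": 0,"dz": 1,"ax": 0,"ay": 0,"az": 0,"fingers": 0}

```text
clock: 7.05
tcp_pos: [0.5174, -0.2077, 0.0663]
orientation: [[-0.996, -0.087, 0.001], [-0.087, 0.996, -0.0], [-0.001, -0.0, -1.0]]
force: [-0.4, 0.1, -0.9]
finger_gap: 0.779
gripper_force: 0.0
```

Call:
apply_moves:
  steps:
    - {"dx": 0,"dy": 0,"dz": 0,"ax": 0,"ay": 0,"az": 0,"fingers": 0}
    - {"dx": 0,"dy": 0,"dz": 0,"ax": 0,"ay": 0,"az": 0,"fingers": 0}
    - {"dx": 0,"dy": 0,"dz": 0,"ax": 0,"ay": 0,"az": 0,"fingers": 0}
    - {"dx": 0,"dy": 0,"dz": 0,"ax": 0,"ay": 0,"az": 0,"fingers": 0}

```text
clock: 7.45
tcp_pos: [0.517, -0.2075, 0.0658]
orientation: [[-0.996, -0.087, -0.0], [-0.087, 0.996, 0.0], [0.0, 0.0, -1.0]]
force: [-0.5, 0.4, -0.2]
finger_gap: 1.0
gripper_force: 0.0
```

Call:
apply_moves:
  steps:
    - {"dx": 0,"dy": 0,"dz": -35,"ax": 0,"ay": 0,"az": 0,"fingers": 0}
    - {"dx": 0,"dy": 0,"dz": -75,"ax": 0,"ay": 0,"az": 0,"fingers": 0}
    - {"dx": 0,"dy": 0,"dz": -115,"ax": 0,"ay": 0,"az": 0,"fingers": 0}
    - {"dx": 0,"dy": -50,"dz": -135,"ax": 0,"ay": 0,"az": 0,"fingers": 0}
    - {"dx": 0,"dy": -90,"dz": -135,"ax": 0,"ay": 0,"az": 0,"fingers": 0}

```text
clock: 7.95
tcp_pos: [0.5269, -0.2986, 0.2049]
orientation: [[-0.996, -0.09, 0.006], [-0.09, 0.996, -0.003], [-0.005, -0.004, -1.0]]
force: [0.9, -0.3, -0.7]
finger_gap: 0.998
gripper_force: 0.0
```

Call:
apply_moves:
  steps:
    - {"dx": 0,"dy": -20,"dz": 0,"ax": 0,"ay": 0,"az": 0,"fingers": 0}
    - {"dx": 0,"dy": -20,"dz": 0,"ax": 0,"ay": 0,"az": 0,"fingers": 0}
    - {"dx": 0,"dy": -20,"dz": 0,"ax": 0,"ay": 0,"az": 0,"fingers": 0}
    - {"dx": 0,"dy": -20,"dz": 0,"ax": 0,"ay": 0,"az": 0,"fingers": 0}

```text
clock: 8.35
tcp_pos: [0.526, -0.3156, 0.2]
orientation: [[-0.996, -0.088, -0.002], [-0.088, 0.996, 0.001], [0.002, 0.002, -1.0]]
force: [0.5, -0.8, 0.8]
finger_gap: 0.997
gripper_force: 0.0
```

```bash
python3 -c "
from h import *
st=read_state(); im=cams.camera('wrist')
go([.5271,-.3169,.066],95.15,st); dots(im,st)"
```

```text
t 8.35 tcp [ 0.526  -0.3156  0.2   ] d [ -1.2  -1.7 134. ] rot [ 0.0016 -0.0016 -0.002 ] F [ 0.47 -0.78  0.78] gf 0.0 gap 0.997
red [427.  216.9] [421, 202, 22, 43, 133] [ 0.5011 -0.2426  0.11  ]
red [474.  244.9] [456, 228, 37, 34, 831] [ 0.5176 -0.2076  0.11  ]
green [312.3 244.8] [295, 228, 36, 34, 810] [ 0.5271 -0.3167  0.11  ]
```

Red stands back in its pocket (dot at 0.518, −0.208). Now green.

Call:
apply_moves:
  steps:
    - {"dx": 0,"dy": -1,"dz": 40,"ax": 0,"ay": 0,"az": 0,"fingers": 0}
    - {"dx": 0,"dy": -1,"dz": 80,"ax": 0,"ay": 0,"az": 0,"fingers": 0}
    - {"dx": 0,"dy": -1,"dz": 115,"ax": 0,"ay": 0,"az": 0,"fingers": 0}
    - {"dx": 0,"dy": -1,"dz": 134,"ax": 0,"ay": 0,"az": 0,"fingers": 0}
    - {"dx": 0,"dy": -1,"dz": 134,"ax": 0,"ay": 0,"az": 0,"fingers": 0}

```text
clock: 8.9
tcp_pos: [0.5247, -0.3157, 0.0638]
orientation: [[-0.996, -0.088, -0.005], [-0.088, 0.996, 0.003], [0.005, 0.004, -1.0]]
force: [-1.1, -0.8, -0.2]
finger_gap: 1.001
gripper_force: 0.0
```

Call:
apply_moves:
  steps:
    - {"dx": 0,"dy": 0,"dz": 0,"ax": 0,"ay": 0,"az": 0,"fingers": 0}
    - {"dx": 0,"dy": 0,"dz": 0,"ax": 0,"ay": 0,"az": 0,"fingers": 0}
    - {"dx": 0,"dy": 0,"dz": 0,"ax": 0,"ay": 0,"az": 0,"fingers": 0}
    - {"dx": 0,"dy": 0,"dz": 0,"ax": 0,"ay": 0,"az": 0,"fingers": 0}

```text
clock: 9.3
tcp_pos: [0.5273, -0.3184, 0.0681]
orientation: [[-0.996, -0.087, 0.002], [-0.087, 0.996, -0.001], [-0.002, -0.001, -1.0]]
force: [0.3, -0.8, -0.4]
finger_gap: 1.002
gripper_force: 0.0
```

```bash
python3 -c "
from h import *
go([.5271,-.3168,.066],95.15)"
```

```text
t 9.3 tcp [ 0.5273 -0.3184  0.0681] d [0.  1.6 2.1] rot [-0.0012  0.0016 -0.0026] F [ 0.33 -0.82 -0.43] gf 0.0 gap 1.002
```

Call:
apply_moves:
  steps:
    - {"dx": 0,"dy": 1,"dz": 1,"ax": 0,"ay": 0,"az": 0,"fingers": 0.3}
    - {"dx": 0,"dy": 1,"dz": 1,"ax": 0,"ay": 0,"az": 0,"fingers": 1}
    - {"dx": 0,"dy": 1,"dz": 1,"ax": 0,"ay": 0,"az": 0,"fingers": 1}
    - {"dx": 0,"dy": 1,"dz": 1,"ax": 0,"ay": 0,"az": 0,"fingers": 1}
    - {"dx": 0,"dy": 1,"dz": 1,"ax": 0,"ay": 0,"az": 0,"fingers": 1}

```text
clock: 9.8
tcp_pos: [0.5266, -0.3171, 0.0658]
orientation: [[-0.996, -0.087, -0.0], [-0.087, 0.996, 0.0], [0.0, 0.0, -1.0]]
force: [0.8, -0.4, 0.0]
finger_gap: 0.588
gripper_force: 0.0
```

Call:
apply_moves:
  steps:
    - {"dx": 0,"dy": 0,"dz": 0,"ax": 0,"ay": 0,"az": 0,"fingers": 1}
    - {"dx": 0,"dy": 0,"dz": 0,"ax": 0,"ay": 0,"az": 0,"fingers": 1}
    - {"dx": 0,"dy": 0,"dz": 0,"ax": 0,"ay": 0,"az": 0,"fingers": 1}
    - {"dx": 0,"dy": 0,"dz": 0,"ax": 0,"ay": 0,"az": 0,"fingers": 1}

```text
clock: 10.2
tcp_pos: [0.5265, -0.3171, 0.0658]
orientation: [[-0.996, -0.087, -0.0], [-0.087, 0.996, 0.0], [0.0, 0.0, -1.0]]
force: [-0.3, -0.5, -0.8]
finger_gap: 0.458
gripper_force: 40.0
```

Call:
apply_moves:
  steps:
    - {"dx": 0,"dy": 0,"dz": -10,"ax": 0,"ay": 0,"az": 0,"fingers": 1}
    - {"dx": 0,"dy": 0,"dz": -25,"ax": 0,"ay": 0,"az": 0,"fingers": 1}
    - {"dx": 0,"dy": 0,"dz": -40,"ax": 0,"ay": 0,"az": 0,"fingers": 1}
    - {"dx": 0,"dy": 0,"dz": -50,"ax": 0,"ay": 0,"az": 0,"fingers": 1}
    - {"dx": 0,"dy": 0,"dz": -55,"ax": 0,"ay": 0,"az": 0,"fingers": 1}

```text
clock: 10.7
tcp_pos: [0.5273, -0.3176, 0.123]
orientation: [[-0.996, -0.087, 0.002], [-0.087, 0.996, -0.001], [-0.002, -0.002, -1.0]]
force: [-1.2, 0.5, -1.7]
finger_gap: 0.459
gripper_force: 40.0
```

Call:
apply_moves:
  steps:
    - {"dx": 0,"dy": 0,"dz": 0,"ax": 0,"ay": 0,"az": 0,"fingers": 1}
    - {"dx": 0,"dy": 0,"dz": 0,"ax": 0,"ay": 0,"az": 0,"fingers": 1}
    - {"dx": 0,"dy": 0,"dz": 0,"ax": 0,"ay": 0,"az": 0,"fingers": 1}
    - {"dx": 0,"dy": 0,"dz": 0,"ax": 0,"ay": 0,"az": 0,"fingers": 1}
    - {"dx": 0,"dy": 0,"dz": 0,"ax": 0,"ay": 0,"az": 0,"fingers": 1}

```text
clock: 11.2
tcp_pos: [0.5263, -0.317, 0.1203]
orientation: [[-0.996, -0.087, -0.001], [-0.087, 0.996, 0.0], [0.001, 0.001, -1.0]]
force: [-0.2, 0.1, -1.4]
finger_gap: 0.457
gripper_force: 40.0
```

```bash
python3 -c "
from h import *
F=[]
for i in range(6):
    cams.camera('wrist'); F.append(read_state()['force'])
print(np.mean(F,0),np.std(F,0))
go([.5271,-.3168,.066],95.15)"
```

```text
[-0.1149862   0.04958356 -1.81502927] [0.14424102 0.55503101 0.45206281]
t 11.5 tcp [ 0.5266 -0.3171  0.1208] d [-0.5  0.3 54.8] rot [ 0.0001 -0.     -0.0027] F [-0.31 -0.52 -1.89] gf 40.0 gap 0.455
```

Green pulls only about 1.8 N (0.19 kg), so red is the heavier. Green goes back gently.

Call:
apply_moves:
  steps:
    - {"dx": 0,"dy": 0,"dz": 15,"ax": 0,"ay": 0,"az": 0,"fingers": 1}
    - {"dx": 0,"dy": 0,"dz": 30,"ax": 0,"ay": 0,"az": 0,"fingers": 1}
    - {"dx": 0,"dy": 0,"dz": 42,"ax": 0,"ay": 0,"az": 0,"fingers": 1}
    - {"dx": 0,"dy": 0,"dz": 48,"ax": 0,"ay": 0,"az": 0,"fingers": 1}
    - {"dx": 0,"dy": 0,"dz": 51,"ax": 0,"ay": 0,"az": 0,"fingers": 1}

```text
clock: 12.0
tcp_pos: [0.526, -0.3167, 0.0684]
orientation: [[-0.996, -0.087, -0.002], [-0.087, 0.996, 0.001], [0.002, 0.001, -1.0]]
force: [-0.0, 0.1, -2.5]
finger_gap: 0.454
gripper_force: 40.0
```

Call:
apply_moves:
  steps:
    - {"dx": 0,"dy": 0,"dz": 2,"ax": 0,"ay": 0,"az": 0,"fingers": 1}
    - {"dx": 0,"dy": 0,"dz": 3,"ax": 0,"ay": 0,"az": 0,"fingers": 1}
    - {"dx": 0,"dy": 0,"dz": 3,"ax": 0,"ay": 0,"az": 0,"fingers": 1}

```text
clock: 12.3
tcp_pos: [0.5268, -0.3173, 0.0672]
orientation: [[-0.996, -0.087, 0.001], [-0.087, 0.996, -0.0], [-0.0, -0.0, -1.0]]
force: [0.4, 0.5, -2.2]
finger_gap: 0.458
gripper_force: 40.0
```

```bash
python3 -c "
from h import *
go([.5271,-.3168,.066],95.15)"
```

```text
t 12.3 tcp [ 0.5268 -0.3173  0.0672] d [-0.3  0.4  1.2] rot [-0.0004  0.0005 -0.0027] F [ 0.38  0.48 -2.18] gf 40.0 gap 0.458
```

Call:
apply_moves:
  steps:
    - {"dx": 0,"dy": 0,"dz": 1,"ax": 0,"ay": 0,"az": 0,"fingers": 1}
    - {"dx": 0,"dy": 0,"dz": 1,"ax": 0,"ay": 0,"az": 0,"fingers": 0.4}
    - {"dx": 0,"dy": 0,"dz": 1,"ax": 0,"ay": 0,"az": 0,"fingers": 0}
    - {"dx": 0,"dy": 0,"dz": 1,"ax": 0,"ay": 0,"az": 0,"fingers": 0}
    - {"dx": 0,"dy": 0,"dz": 1,"ax": 0,"ay": 0,"az": 0,"fingers": 0}

```text
clock: 12.8
tcp_pos: [0.5267, -0.3172, 0.0661]
orientation: [[-0.996, -0.087, 0.0], [-0.087, 0.996, -0.0], [-0.0, -0.0, -1.0]]
force: [0.2, -0.7, 0.1]
finger_gap: 0.78
gripper_force: 0.0
```

Call:
apply_moves:
  steps:
    - {"dx": 0,"dy": 0,"dz": 0,"ax": 0,"ay": 0,"az": 0,"fingers": 0}
    - {"dx": 0,"dy": 0,"dz": 0,"ax": 0,"ay": 0,"az": 0,"fingers": 0}
    - {"dx": 0,"dy": 0,"dz": 0,"ax": 0,"ay": 0,"az": 0,"fingers": 0}
    - {"dx": 0,"dy": 0,"dz": 0,"ax": 0,"ay": 0,"az": 0,"fingers": 0}

```text
clock: 13.2
tcp_pos: [0.5266, -0.3171, 0.0658]
orientation: [[-0.996, -0.087, -0.0], [-0.087, 0.996, 0.0], [0.0, 0.0, -1.0]]
force: [-0.3, 0.3, 0.4]
finger_gap: 1.002
gripper_force: 0.0
```

Call:
apply_moves:
  steps:
    - {"dx": 0,"dy": 0,"dz": -35,"ax": 0,"ay": 0,"az": 0,"fingers": 0}
    - {"dx": 0,"dy": 0,"dz": -75,"ax": 0,"ay": 0,"az": 0,"fingers": 0}
    - {"dx": 0,"dy": 0,"dz": -115,"ax": 0,"ay": 0,"az": 0,"fingers": 0}
    - {"dx": 0,"dy": 50,"dz": -135,"ax": 0,"ay": 0,"az": 0,"fingers": 0}
    - {"dx": 0,"dy": 90,"dz": -135,"ax": 0,"ay": 0,"az": 0,"fingers": 0}

```text
clock: 13.7
tcp_pos: [0.5203, -0.2279, 0.2041]
orientation: [[-0.996, -0.085, 0.006], [-0.085, 0.996, -0.002], [-0.005, -0.003, -1.0]]
force: [0.6, 0.5, -0.3]
finger_gap: 0.999
gripper_force: 0.0
```

Call:
apply_moves:
  steps:
    - {"dx": 0,"dy": 20,"dz": 0,"ax": 0,"ay": 0,"az": 0,"fingers": 0}
    - {"dx": 0,"dy": 20,"dz": 0,"ax": 0,"ay": 0,"az": 0,"fingers": 0}
    - {"dx": 0,"dy": 20,"dz": 0,"ax": 0,"ay": 0,"az": 0,"fingers": 0}
    - {"dx": 0,"dy": 20,"dz": 0,"ax": 0,"ay": 0,"az": 0,"fingers": 0}
    - {"dx": 0,"dy": 20,"dz": 0,"ax": 0,"ay": 0,"az": 0,"fingers": 0}

```text
clock: 14.2
tcp_pos: [0.5171, -0.2086, 0.2006]
orientation: [[-0.996, -0.086, -0.0], [-0.086, 0.996, -0.0], [0.0, -0.0, -1.0]]
force: [-0.5, -0.0, -0.2]
finger_gap: 1.005
gripper_force: 0.0
```

```bash
python3 -c "
from h import *
st=read_state(); im=cams.camera('wrist')
go([.5176,-.2076,.066],95.15,st); dots(im,st)"
```

```text
t 14.2 tcp [ 0.5171 -0.2086  0.2006] d [ -0.6   0.9 134.6] rot [-0.0001 -0.0001 -0.0038] F [-0.53 -0.01 -0.21] gf 0.0 gap 1.005
red [315.  203.7] [291, 197, 50, 23, 159] [ 0.4902 -0.2105  0.11  ]
red [315.6 243.5] [298, 227, 36, 34, 855] [ 0.5176 -0.2077  0.11  ]
green [153.7 244.1] [136, 228, 36, 34, 824] [ 0.5274 -0.3171  0.11  ]
```

Both stand properly. Now grip red.

Call:
apply_moves:
  steps:
    - {"dx": 0,"dy": 1,"dz": 40,"ax": 0,"ay": 0,"az": 0,"fingers": 0}
    - {"dx": 0,"dy": 1,"dz": 80,"ax": 0,"ay": 0,"az": 0,"fingers": 0}
    - {"dx": 0,"dy": 1,"dz": 115,"ax": 0,"ay": 0,"az": 0,"fingers": 0}
    - {"dx": 0,"dy": 1,"dz": 134,"ax": 0,"ay": 0,"az": 0,"fingers": 0}
    - {"dx": 0,"dy": 1,"dz": 134,"ax": 0,"ay": 0,"az": 0,"fingers": 0}

```text
clock: 14.75
tcp_pos: [0.5148, -0.2063, 0.0639]
orientation: [[-0.996, -0.086, -0.005], [-0.086, 0.996, 0.002], [0.005, 0.003, -1.0]]
force: [-0.2, -0.6, -0.5]
finger_gap: 0.999
gripper_force: 0.0
```

Call:
apply_moves:
  steps:
    - {"dx": 0,"dy": 0,"dz": 0,"ax": 0,"ay": 0,"az": 0,"fingers": 0}
    - {"dx": 0,"dy": 0,"dz": 0,"ax": 0,"ay": 0,"az": 0,"fingers": 0}
    - {"dx": 0,"dy": 0,"dz": 0,"ax": 0,"ay": 0,"az": 0,"fingers": 0}
    - {"dx": 0,"dy": 0,"dz": 0,"ax": 0,"ay": 0,"az": 0,"fingers": 0}

```text
clock: 15.15
tcp_pos: [0.5176, -0.2069, 0.068]
orientation: [[-0.996, -0.087, 0.002], [-0.087, 0.996, -0.001], [-0.002, -0.001, -1.0]]
force: [-0.5, -0.4, 0.1]
finger_gap: 1.003
gripper_force: 0.0
```

```bash
python3 -c "
from h import *
go([.5176,-.2076,.066],95.15)"
```

```text
t 15.15 tcp [ 0.5176 -0.2069  0.068 ] d [ 0.1 -0.7  2. ] rot [-0.001   0.0018 -0.0027] F [-0.5  -0.37  0.14] gf 0.0 gap 1.003
```

Call:
apply_moves:
  squeeze: 45
  steps:
    - {"dx": 0,"dy": -1,"dz": 1,"ax": 0,"ay": 0,"az": 0,"fingers": 0.3}
    - {"dx": 0,"dy": -1,"dz": 1,"ax": 0,"ay": 0,"az": 0,"fingers": 1}
    - {"dx": 0,"dy": -1,"dz": 1,"ax": 0,"ay": 0,"az": 0,"fingers": 1}
    - {"dx": 0,"dy": -1,"dz": 1,"ax": 0,"ay": 0,"az": 0,"fingers": 1}
    - {"dx": 0,"dy": -1,"dz": 1,"ax": 0,"ay": 0,"az": 0,"fingers": 1}

```text
clock: 15.65
tcp_pos: [0.517, -0.2075, 0.0658]
orientation: [[-0.996, -0.087, -0.0], [-0.087, 0.996, 0.0], [0.0, 0.0, -1.0]]
force: [-0.7, -0.1, -0.5]
finger_gap: 0.587
gripper_force: 0.0
```

Call:
apply_moves:
  steps:
    - {"dx": 0,"dy": 0,"dz": 0,"ax": 0,"ay": 0,"az": 0,"fingers": 1}
    - {"dx": 0,"dy": 0,"dz": 0,"ax": 0,"ay": 0,"az": 0,"fingers": 1}
    - {"dx": 0,"dy": 0,"dz": 0,"ax": 0,"ay": 0,"az": 0,"fingers": 1}
    - {"dx": 0,"dy": 0,"dz": 0,"ax": 0,"ay": 0,"az": 0,"fingers": 1}

```text
clock: 16.05
tcp_pos: [0.517, -0.2075, 0.0658]
orientation: [[-0.996, -0.087, -0.0], [-0.087, 0.996, 0.0], [0.0, 0.0, -1.0]]
force: [-0.3, -0.4, -0.7]
finger_gap: 0.455
gripper_force: 45.0
```

Call:
apply_moves:
  steps:
    - {"dx": 0,"dy": 0,"dz": -15,"ax": 0,"ay": 0,"az": 0,"fingers": 1}
    - {"dx": 0,"dy": 0,"dz": -45,"ax": 0,"ay": 0,"az": 0,"fingers": 1}
    - {"dx": 0,"dy": 0,"dz": -80,"ax": 0,"ay": 0,"az": 0,"fingers": 1}
    - {"dx": 0,"dy": 0,"dz": -115,"ax": 0,"ay": 0,"az": 0,"fingers": 1}
    - {"dx": 0,"dy": 0,"dz": -150,"ax": 0,"ay": 0,"az": 0,"fingers": 1}

```text
clock: 16.55
tcp_pos: [0.5162, -0.2072, 0.2176]
orientation: [[-0.996, -0.087, -0.001], [-0.087, 0.996, 0.0], [0.001, 0.0, -1.0]]
force: [1.3, -0.4, -5.4]
finger_gap: 0.455
gripper_force: 45.0
```

```bash
python3 -c "
from h import *
go([.48,.16,.26],91)"
```

```text
t 16.55 tcp [ 0.5162 -0.2072  0.2176] d [  4.1 369.  -42.2] rot [ 0.0004 -0.001   0.0697] F [ 1.33 -0.42 -5.36] gf 45.0 gap 0.455
```

Call:
apply_moves:
  steps:
    - {"dx": 0,"dy": 20,"dz": -20,"ax": 0,"ay": 0,"az": 0,"fingers": 1}
    - {"dx": 0,"dy": 55,"dz": -40,"ax": 0,"ay": 0,"az": 0,"fingers": 1}
    - {"dx": 0,"dy": 95,"dz": -40,"ax": 0,"ay": 0,"az": 0,"fingers": 1}
    - {"dx": 0,"dy": 135,"dz": -40,"ax": 0,"ay": 0,"az": 0,"fingers": 1}
    - {"dx": 0,"dy": 175,"dz": -40,"ax": 0,"ay": 0,"az": 0,"fingers": 1}

```text
clock: 17.05
tcp_pos: [0.5007, -0.0318, 0.2565]
orientation: [[-0.996, -0.087, -0.0], [-0.087, 0.996, 0.0], [0.0, 0.0, -1.0]]
force: [0.9, 1.0, -4.8]
finger_gap: 0.452
gripper_force: 45.0
```

Call:
apply_moves:
  steps:
    - {"dx": -10,"dy": 40,"dz": 0,"ax": 0,"ay": 0,"az": 0,"fingers": 1}
    - {"dx": -20,"dy": 80,"dz": 0,"ax": 0,"ay": 0,"az": 0,"fingers": 1}
    - {"dx": -30,"dy": 105,"dz": 0,"ax": 0,"ay": 0,"az": 0,"fingers": 1}
    - {"dx": -30,"dy": 120,"dz": 0,"ax": 0,"ay": 0,"az": 0,"fingers": 1}
    - {"dx": -30,"dy": 120,"dz": 0,"ax": 0,"ay": 0,"az": 0,"fingers": 1}

```text
clock: 17.55
tcp_pos: [0.5203, 0.0902, 0.2559]
orientation: [[-0.996, -0.089, -0.001], [-0.089, 0.996, -0.0], [0.001, 0.0, -1.0]]
force: [0.0, 0.2, -4.6]
finger_gap: 0.456
gripper_force: 45.0
```

Call:
apply_moves:
  steps:
    - {"dx": 0,"dy": 0,"dz": 0,"ax": 0,"ay": 0,"az": 0,"fingers": 1}
    - {"dx": 0,"dy": 0,"dz": 0,"ax": 0,"ay": 0,"az": 0,"fingers": 1}
    - {"dx": 0,"dy": 0,"dz": 0,"ax": 0,"ay": 0,"az": 0,"fingers": 1}

```text
clock: 17.85
tcp_pos: [0.521, 0.0878, 0.2559]
orientation: [[-0.996, -0.086, -0.0], [-0.086, 0.996, -0.0], [0.0, -0.0, -1.0]]
force: [0.1, 0.2, -5.2]
finger_gap: 0.454
gripper_force: 45.0
```

```bash
python3 -c "
from h import *
st=read_state(); im=cams.camera('wrist'); save('w2.png',im)
go([.5578,.2114,.20],95.15,st)
import json; json.dump({k:np.array(v).tolist() for k,v in st.items()},open('st2.json','w'))"
```

```text
t 17.85 tcp [0.521  0.0878 0.2559] d [-47.3 120.   55.9] rot [-0.0002 -0.0003 -0.0042] F [ 0.06  0.2  -5.24] gf 45.0 gap 0.454
```

View pics/w2.png

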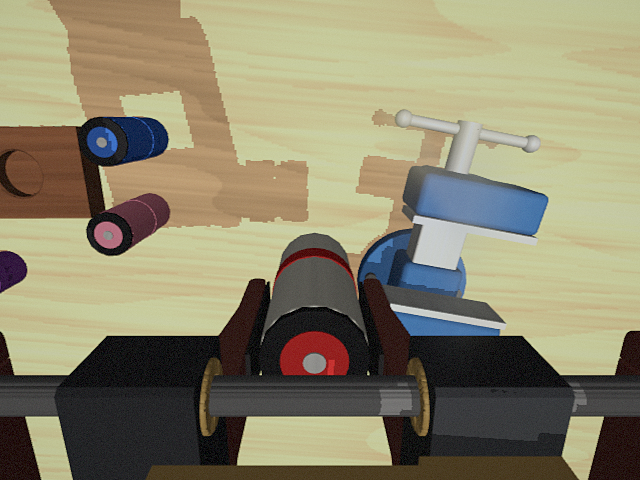

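The wrist view shows the red roller held upright. The vice is to the right, with the screw jaw's plate edge around (410,212)–(537,240) and the rear jaw's inner top edge around (391,302)–(505,325). Next I'll overlay the vice model on a zoom to check my estimate.

```bash
cat > ov.py <<'E'
from h import *
import json,sys
st=json.load(open('st2.json')); im=cv2.imread('pics/w2.png')
x,y,yaw=map(float,sys.argv[1:4]); a=np.deg2rad(yaw); 
big=cv2.resize(im[100:345,370:570],None,fx=2.4*1.0,fy=2.4,interpolation=2); s=2.4
W=lambda q:np.array([x+q[0]*np.cos(a)-q[1]*np.sin(a),y+q[0]*np.sin(a)+q[1]*np.cos(a),q[2]])
P=lambda q:tuple(((proj('wrist',W(q),st)-[370,100])*s).astype(int).tolist())
for sx in (-.035,.035): cv2.line(big,P((sx,-.05,.125)),P((sx,.05,.125)),(0,0,255),1)
cv2.circle(big,P((0,0,.125)),3,(0,255,255),1)
cv2.circle(big,P((-.12,0,.05)),3,(0,255,0),1)
si=cv2.imread('pics/scene0.png')[190:285,345:445]; b2=cv2.resize(si,None,fx=3.1,fy=3.1,interpolation=2)
Q=lambda q:tuple(((proj('scene',W(q))-[345,190]+.5)*3.1).astype(int).tolist())
for sx in (-.035,.035): cv2.line(b2,Q((sx,-.05,.125)),Q((sx,.05,.125)),(0,0,255),1)
out=np.zeros((max(big.shape[0],b2.shape[0]),big.shape[1]+b2.shape[1],3),np.uint8); out[:big.shape[0],:big.shape[1]]=big; out[:b2.shape[0],big.shape[1]:]=b2
cv2.imwrite(sys.argv[4],out); print(out.shape)
for q in ((413,212),(537,240),(391,302),(505,325)): print(ray('wrist',q,.125,st).round(4))
E
python3 ov.py .5578 .2114 -6 pics/ov1.png
```

```text
(588, 790, 3)
[0.5024 0.1622 0.125 ]
[0.5163 0.2627 0.125 ]
[0.579  0.1562 0.125 ]
[0.5919 0.2545 0.125 ]
```

View pics/ov1.png

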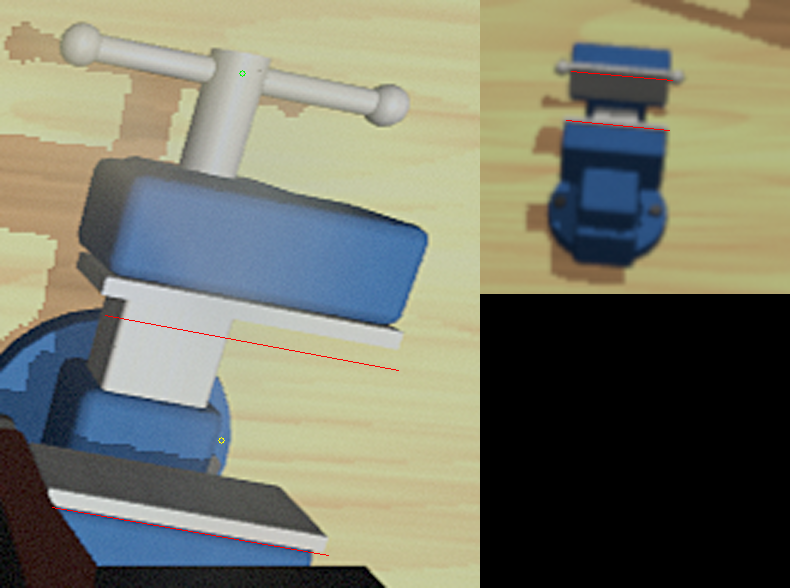

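```bash
python3 - <<'E'
from h import *
import json
st=json.load(open('st2.json'))
p=[ray('wrist',(370+u/2.4,100+v/2.4),.125,st) for u,v in ((103,298),(400,347),(50,488),(325,537))]
for q in p: print(q.round(4))
print(np.mean(p,0).round(4))
go([.553,.211,.20],95.15)
E
```

```text
[0.5119 0.1637 0.125 ]
[0.52   0.2634 0.125 ]
[0.5802 0.1562 0.125 ]
[0.5907 0.2546 0.125 ]
[0.5507 0.2095 0.125 ]
t 17.9 tcp [0.5211 0.088  0.2559] d [-42.4 119.9  55.9] rot [-0.0002 -0.0002 -0.0041] F [ 0.48 -0.39 -4.87] gf 45.0 gap 0.455
```

The wrist fit gives a jaw spacing of 70 mm and a centre of (0.551, 0.210). I'll move over it.

Call:
apply_moves:
  steps:
    - {"dx": -14,"dy": 25,"dz": 0,"ax": 0,"ay": 0,"az": 0,"fingers": 1}
    - {"dx": -28,"dy": 60,"dz": 0,"ax": 0,"ay": 0,"az": 0,"fingers": 1}
    - {"dx": -41,"dy": 95,"dz": 0,"ax": 0,"ay": 0,"az": 0,"fingers": 1}
    - {"dx": -41,"dy": 112,"dz": 0,"ax": 0,"ay": 0,"az": 0,"fingers": 1}
    - {"dx": -41,"dy": 119,"dz": 0,"ax": 0,"ay": 0,"az": 0,"fingers": 1}

```text
clock: 18.4
tcp_pos: [0.5514, 0.2119, 0.2555]
orientation: [[-0.996, -0.088, -0.001], [-0.088, 0.996, -0.0], [0.001, -0.0, -1.0]]
force: [-0.1, 0.3, -5.9]
finger_gap: 0.455
gripper_force: 45.0
```

Call:
apply_moves:
  steps:
    - {"dx": 0,"dy": 0,"dz": 10,"ax": 0,"ay": 0,"az": 0,"fingers": 1}
    - {"dx": 0,"dy": 0,"dz": 30,"ax": 0,"ay": 0,"az": 0,"fingers": 1}
    - {"dx": 0,"dy": 0,"dz": 50,"ax": 0,"ay": 0,"az": 0,"fingers": 1}
    - {"dx": 0,"dy": 0,"dz": 55,"ax": 0,"ay": 0,"az": 0,"fingers": 1}
    - {"dx": 0,"dy": 0,"dz": 55,"ax": 0,"ay": 0,"az": 0,"fingers": 1}

```text
clock: 18.9
tcp_pos: [0.5509, 0.2097, 0.1998]
orientation: [[-0.996, -0.086, -0.002], [-0.086, 0.996, -0.001], [0.003, -0.001, -1.0]]
force: [1.2, 0.2, -5.2]
finger_gap: 0.452
gripper_force: 45.0
```

```bash
python3 -c "
from h import *
a=cams.camera('wrist'); b=cams.camera('side'); c=cams.camera('scene')
b=cv2.resize(b[200:380,230:430],(400,360),interpolation=2); c=cv2.resize(c[160:280,340:440],(300,360),interpolation=2)
save('v3.png',np.hstack([cv2.resize(a[200:480],None,fx=.0+360/280*.7/.7*.0+1,fy=1)[0:0] if 0 else b,c])); save('w3.png',a)
go([.5515,.210,.156],95.15)"
```

```text
t 19.05 tcp [0.5523 0.2108 0.2018] d [ 1.  -0.7 45.8] rot [ 0.0003  0.0015 -0.0032] F [ 0.22 -0.35 -4.89] gf 45.0 gap 0.454
```

View pics/w3.png

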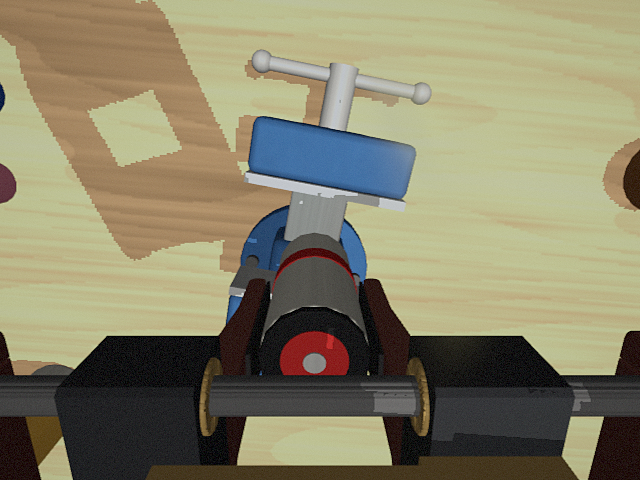

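The wrist view shows the roller over the opening, with the screw jaw's inner edge at (247,181)–(405,209) and part of the rear jaw at (235,290). I'll compute the centre from that.

```bash
python3 - <<'E'
from h import *
a,b=ray('wrist',(246,182),.125),ray('wrist',(405,210),.125)
n=(b-a)[:2]/np.linalg.norm((b-a)[:2]); m=(a+b)/2
print(a.round(4),b.round(4),np.linalg.norm(b-a),'centre',(m[:2]+.035*np.array([n[1],-n[0]])).round(4))
go([.5515,.210,.156],95.15)
E
```

```text
[0.5129 0.1654 0.125 ] [0.5218 0.265  0.125 ] 0.09999899802926886 centre [0.5522 0.212 ]
t 19.05 tcp [0.5523 0.2108 0.2018] d [ 1.  -0.7 45.8] rot [ 0.0003  0.0015 -0.0032] F [ 0.22 -0.35 -4.89] gf 45.0 gap 0.454
```

View pics/v3.png

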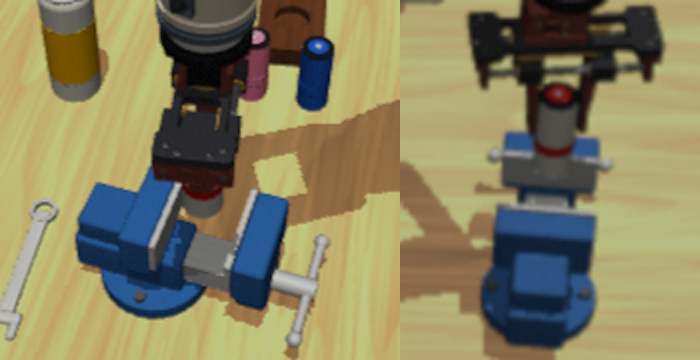

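The side and scene crops show the roller above the opening between the jaws. The measured centre (0.552, 0.212) matches the TCP, so I'll descend 46 mm.

Call:
apply_moves:
  steps:
    - {"dx": 0,"dy": 0,"dz": 8,"ax": 0,"ay": 0,"az": 0,"fingers": 1}
    - {"dx": 0,"dy": 0,"dz": 20,"ax": 0,"ay": 0,"az": 0,"fingers": 1}
    - {"dx": 0,"dy": 0,"dz": 32,"ax": 0,"ay": 0,"az": 0,"fingers": 1}
    - {"dx": 0,"dy": 0,"dz": 41,"ax": 0,"ay": 0,"az": 0,"fingers": 1}
    - {"dx": 0,"dy": 0,"dz": 45,"ax": 0,"ay": 0,"az": 0,"fingers": 1}

```text
clock: 19.55
tcp_pos: [0.5508, 0.2108, 0.1541]
orientation: [[-0.996, -0.087, -0.002], [-0.087, 0.996, -0.001], [0.002, -0.001, -1.0]]
force: [-0.4, -0.9, -5.4]
finger_gap: 0.456
gripper_force: 45.0
```

Call:
apply_moves:
  steps:
    - {"dx": 0,"dy": 0,"dz": 0,"ax": 0,"ay": 0,"az": 0,"fingers": 1}
    - {"dx": 0,"dy": 0,"dz": 0,"ax": 0,"ay": 0,"az": 0,"fingers": 1}
    - {"dx": 0,"dy": 0,"dz": 0,"ax": 0,"ay": 0,"az": 0,"fingers": 1}
    - {"dx": 0,"dy": 0,"dz": 0,"ax": 0,"ay": 0,"az": 0,"fingers": 1}
    - {"dx": 0,"dy": 0,"dz": 0,"ax": 0,"ay": 0,"az": 0,"fingers": 1}

```text
clock: 20.05
tcp_pos: [0.5519, 0.2111, 0.1563]
orientation: [[-0.996, -0.087, 0.001], [-0.087, 0.996, 0.0], [-0.001, 0.0, -1.0]]
force: [-0.7, -0.5, -5.0]
finger_gap: 0.454
gripper_force: 45.0
```

```bash
python3 - <<'E'
from h import *
for i in range(8): a=cams.camera('side')
b=cams.camera('scene')
save('end.png',np.hstack([cv2.resize(a[130:380,230:430],(440,550),interpolation=2),cv2.resize(b[160:285,200:420][:, :],(352,200),interpolation=2).repeat(1,0) if 0 else np.vstack([cv2.resize(b[180:280,350:430],(280,350),interpolation=2),cv2.resize(b[190:261,195:295],(280,200),interpolation=2)])]))
go([.552,.211,.156],95.15); print(read_state()['qvel'].round(2))
E
```

```text
t 20.5 tcp [0.5517 0.2111 0.1558] d [-0.3 -0.1 -0.2] rot [-0.     -0.     -0.0027] F [ 0.58 -1.26 -5.31] gf 45.0 gap 0.458
[-0.1   0.02  0.06  0.02 -0.08 -0.01]
```

View pics/end.png

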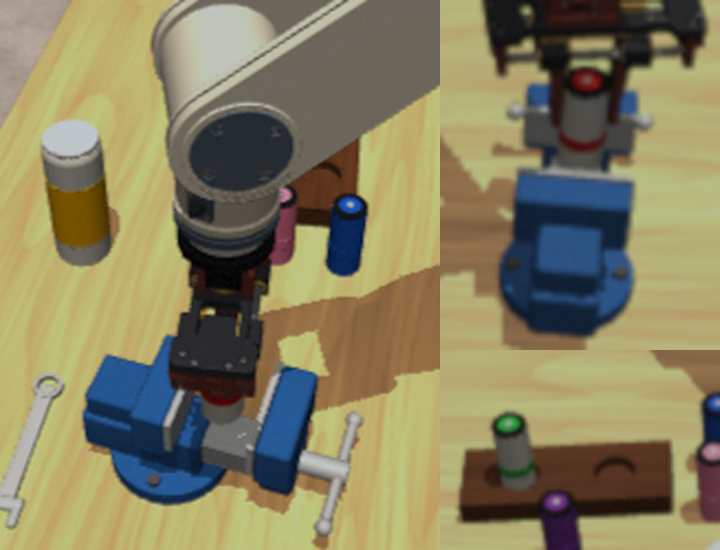

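The red roller is upright between the jaws and free of them: the wrist force is still just its 5.3 N weight. Green stands in its pocket and the arm is still.

```bash
python3 -c "
from h import *
print(order.close_job())"
```

```text
the job is handed in; nothing more can be done
None
```

The job is handed in, no verdict returned: the red roller is the heavier (about 0.53 kg, green about 0.19 kg) and is held upright and centred between the vice jaws, foot about 2 cm below their tops, with green back in its rack pocket.

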